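Put the battery pack away in the steel chest with the folding lid stay

TASK

Open the grey steel battery chest by its pull bar until the folding stay on its left side locks over centre and holds the lid up by itself, then lay the loose blue battery pack flat on the chest's floor. After that break the stay by its black handle and let the lid down under control until it is fully shut. The chest only stands on its feet, so go by feel and never force the lid or the stay so that it rocks, do not let the lid fall or drop the pack, and leave everything else where it is.

Things in the scene. Friction and masses are not known exactly. Their poses are not given: they have to be found in the camera images.
- chest: Grey sheet-steel battery chest, 200 (x) x 240 (y) x 100 mm without its 12 mm lid, walls 4 mm, about 6 kg, on a thin rubber mat. It does not slide, but more than some 15 N backwards on the raised lid's bar rocks it back on its rear feet. Origin under it, 92 mm behind its centre, where it rocks; front (vents, pull bar) to its -x, hinge at +x, the stay outside its left wall (+y).
- lid (a joint): Lid angle: 0 shut. The straight stay stops it at 1.38 to 1.56, different each time because the stay's foot screw is clamped anywhere in its slot; locked it rests 0.05 lower. The lid weighs about 0.6 kg (3 N at the bar when level). Unlocked, the stiff stay alone holds it only above about 1.25; lower, it falls. Lid and stay move together, as one mechanism.
- lid_pin (a point): Pin of the stay's upper end on the lid's left edge, 130 mm from the hinge line. In the frame of stay_handle its z tells how far the knee is from straight: +76 mm with the lid shut, 0 straight (lid at its highest), -22 mm locked on the stop past straight.
- pull_bar (a point): Middle of the pull bar in front of the lid's edge: round steel, 10 mm thick, 120 mm long along the chest's y, in the lid's plane, 37 mm clear of the lid. 108 mm above the worktop when shut; 242 mm from the hinge line. It can turn between the finger pads, so that the tool may stay upright.
- lid_hinge (a point): Middle of the lid's hinge line, at the top rear edge of the chest, 102 mm up; the line runs along the chest's y.
- stay_handle (a point): Middle of the black release handle at the stay's knee: sleeve 14 mm thick, 50 mm long along the chest's y, 45 mm off the left wall. Its x points from knee to foot. Circles at 79 mm about the foot screw: 152 mm up when locked, forward and down to 31 mm shut. Friction and a weak spring: let go near straight (12 mm in z of lid_pin) it locks, else lift more; 8 N to the chest's -x breaks it.
- stay_foot (a point): Middle of the foot screw's slot, seen from the side: 45 mm off the chest's left wall (beside the handle's middle), 40 mm ahead of the hinge line, 77 mm above the worktop. The screw's axis, the centre of the handle's circle, lies within 3 mm above or below it.
- chest_floor (a point): Good place for the loose pack's middle on the free left part of the chest's floor, its length along the chest's x, beside the two stored packs (26 mm high): on the rubber, 15 mm above the worktop, 25 mm ahead of and 35 mm left of the chest's centre; 71 mm to the front wall, 81 mm to the left wall, 70 mm to the stored packs.
- battery_pack: Loose blue battery pack, 34 (x) x 124 (y) x 26 mm high, 0.1 to 0.3 kg; origin in the middle of its underside. It lies flat on the worktop left of the chest, in front of the blue vice.
- pliers: Bystander: pliers with blue grips, 175 x 60 x 12 mm, lying on the worktop; origin under its middle
- multimeter: Bystander: yellow and black multimeter, 145 x 72 x 44 mm, lying at the right end of the worktop; origin under its middle
- tape_electrical: Bystander: roll of black tape, 53 mm across, 19 mm high, behind on the right; origin under its middle
- motor_a: Bystander: small upright black motor, 28 mm across, 36 mm high, behind the toggle clamp and the vice; origin under its middle
- screwdriver_b: Bystander: red-handled screwdriver, 209 x 28 x 26 mm, at the right front of the worktop; origin under its middle
- controller_board: Bystander: green circuit board, 52 x 72 x 17 mm, in front of the bench supply; origin under its middle
- hex_key_2: Bystander: black hex key, 94 x 31 x 4 mm, at the front left of the worktop; origin under its middle

How it is judged:
On the way, in this order (a step that is already met when the one before it is completed fails the run):
1. the stay is locked past straight and holds the lid up, untouched (z of lid_pin in the frame of stay_handle below -0.016 m and value of joint lid above 1.2 rad and contact force between each of the arm, the fingers and chest below 0.1 N), for 0.3 s.
2. the pack lies flat and still on the chest's floor, let go, with the lid still held by the locked stay (z of lid_pin in the frame of stay_handle below -0.016 m and value of joint lid above 1.2 rad and x of battery_pack in the frame of chest between -0.177 and -0.007 m and y of battery_pack in the frame of chest between -0.115 and 0.115 m and z of battery_pack in the frame of chest below 0.018 m and angle between battery_pack's own z axis and vertical below 0.1 rad and contact force between each of the arm, the fingers and battery_pack below 0.1 N and linear speed of battery_pack below 0.03 m/s), for 0.2 s.
At the end, for the whole second after the job is handed in: The lid is shut within 0.03 rad with the stay folded beside it, the pack lies flat (within 0.1 rad) and still on the chest's floor between its walls, and the robot touches neither chest nor pack (value of joint lid below 0.03 rad and contact force between each of the arm, the fingers and chest below 0.1 N and linear speed of battery_pack below 0.02 m/s and x of battery_pack in the frame of chest between -0.177 and -0.007 m and y of battery_pack in the frame of chest between -0.115 and 0.115 m and z of battery_pack in the frame of chest below 0.018 m and angle between battery_pack's own z axis and vertical below 0.1 rad).
It fails at once if the lid falls or slams (turns down faster than 2.5 rad/s) (velocity of joint lid below -2.5 rad/s).
It fails at once if the chest is rocked off its front feet by forcing the lid or the stay (tilted more than 0.02 rad) (angle between chest's own z axis and vertical above 0.02 rad).
It fails at once if the pack is dropped into the chest (moves faster than 0.7 m/s below its rim) (linear speed of battery_pack above 0.7 m/s and horizontal distance between battery_pack and chest_floor below 0.1 m and height (world z) of battery_pack below 0.09 m).
It fails at once if a bystander (tool, tape, motor or board on the worktop) is moved by more than 20 mm (distance of any of pliers, multimeter, tape_electrical, motor_a, screwdriver_b, controller_board, hex_key_2 from where it was at the start of the episode above 0.02 m).
It also fails if it takes over 72 s, if anything falls off the work surface, if the arm or the gripper's body presses on something with over 40 N, if the wrist force passes 120 N, or if a joint passes its speed limit or range.

ROBOT

A 7-joint arm with a two-finger parallel gripper is mounted at the origin on a cart in front of the work surface, level with it; the furniture and walls round the work are solid. World frame = base frame: x ahead of the robot, y to its left, z up, the work surface at z = 0. Lengths are in m, angles in rad, forces in N, time in s.
With the tool pointing down it reaches from about 0.425 to 0.925 m from the base axis. Payload 6.8 kg.
Tool frame: the origin (TCP) lies midway between the tips of the shut fingers; the grasp point (between the pads) lies bot.grip_point_offset behind it (bot.grip_point_offset is the distance from the TCP to the grasp point, in m); z points along the fingers, y is the line along which they close (so a half turn about z gives the same grasp; the last joint's range is limited). The gripper opens to 85 mm and grips with 20 to 120 N. Pads are 22 mm wide; open, the fingers measure 114 mm over their backs; the gripper's body (76 mm by 85 mm) begins 54 mm behind the grasp point. The pads swing forward as they close: fully open they stand 13 mm farther back than shut.
Start: joints at [1.082, 0.477, 0.022, 1.555, -0.011, 1.109, -0.083], TCP at [0.251, -0.627, 0.231] pointing down, gripper open.
Joint ranges: [-2.96, 2.96], [-0.34, 2.1], [-1.41, 1.46], [0.24, 2.44], [-1.37, 4.51], [0.17, 1.92], [-2.96, 2.96]. Speed limits (rad/s): [2.39, 2.39, 3.14, 3.14, 3.14, 3.14, 3.14].

INTERFACE

Orientations are given as a unit quaternion [w, x, y, z].
In Python, from station import get_obs, cams, job, bot gives the robot as it stands.
- The arm moves only by the tool arm_command, never from a script. Its argument "rows" is a list that holds one entry, the list of rows, each a list of 5 numbers: the finger opening in mm, from 0 to 85.4, then the shift along the world's x, y, z in units of 60 mm (1.0 is 60 mm), then the turn about the world's z in units of 0.08 rad (1.0 is 0.08 rad). In form: [[[grip, x, y, z, turn], ...]]. A call has exactly 10 rows; each row shifts and turns the commanded pose from where the row before left it; what a row does not reach is not made up. A row lasts 1/8 s, in which the tool goes at most 62.5 mm and 10.7 degrees, less where a joint would pass 70% of its speed; a pose out of reach is approached as far as the arm can. A call with a number of a shift or a turn outside -1 to 1 is refused whole. A call with a gripper value outside its range is refused whole. The fingers move at their own pace and stop on an object; "newtons" is the grip in N (left out, the last holds). Time passes only in rows, so rows that do not move let the fingers close, or fill a call up. It gives the time, the measured TCP pose, the force, the opening and the grip force at its end, in the units of the state.
- get_obs(): the state, without advancing time (a new reading comes with each control period).
- cams.read_camera(name): name is "side" or "top" or "wrist"; returns the picture (384x512x3 uint8, red, green, blue); there is no depth.
- cams.camera_params(name): a dict with "K" (3x3 intrinsics, pixels), "extrinsics" (4x4, takes a point from camera to world coordinates). Camera axes: x right, y down, z forward; pixel columns grow to the right and rows downward; lengths in m; the calibration is good to about 2 mm. A picture is of the moment at which its call begins: read the wrist's pose just before it. camera_params takes no time and is no camera call; for the wrist camera it gives the pose at the moment of the call.
- job.hand_in(): hands the job in; it is judged then, once.
The state is a dict: "t": time; "q": joint angles; "joint_vel": joint speeds; "joint_torque": joint torques, N m; "eef_pos": TCP position; "tool_rot": TCP orientation; "contact_force": force on the tool from outside, world axes, zero at the start; "torque": the same for the moment, N m; "gripper_width": opening from 0.0 (shut) to 1.0 (fully open); "grasp_force": force on a finger pad.
Only numpy, scipy, OpenCV 4.12 (cv2) and the standard library are available. Lean on these libraries where they do the work, as an engineer would, in place of code of your own. Each camera call takes 0.05 s, during which the arm holds its last target. There are 200 camera calls.

## Working session

There is one attempt and no reset: what is moved stays moved. The work goes in short steps, Python scripts to look and compute and a tool call to move; the robot and the scene stay as the last step left them, time stands still between calls to the robot, and variables do not carry over. Pictures are saved under pics/ and viewed, at most 10 in all, crops included, and the job is handed in when it is done.

Besides the shell and the picture viewer there is one more tool, called after ">>>" as name([rows], argument=value, ...), one row to a line, values as JSON. arm_command: Moves the arm, as the interface text tells. Its arguments: {"type":"object","properties":{"rows":{"type":"array"},"newtons":{"type":"number"}},"required":["rows"]}

```bash
mkdir -p pics; ls; cat > h.py <<'E'
import numpy as np, cv2
from station import get_obs, cams, job, bot
def snap(n,f):
    P=cams.camera_params(n); im=cams.read_camera(n)
    cv2.imwrite(f'pics/{f}.png',im[:,:,::-1]); return im,P
def ray(P,u,v):
    K=np.array(P['K']);E=np.array(P['extrinsics'])
    d=E[:3,:3]@np.linalg.solve(K,[u,v,1.]); return E[:3,3],d/np.linalg.norm(d)
def onz(P,u,v,z):
    o,d=ray(P,u,v); return o+d*(z-o[2])/d[2]
def proj(P,X):
    K=np.array(P['K']);E=np.array(P['extrinsics'])
    c=K@(E[:3,:3].T@(np.array(X)-E[:3,3])); return c[:2]/c[2]
E
python3 - <<'E'
from h import *
print(get_obs(), bot.grip_point_offset)
a,P=snap('top','top0'); b,Q=snap('side','side0')
print(np.round(P['extrinsics'],3).tolist(),np.round(Q['extrinsics'],3).tolist(),P['K'])
np.savez('cam0.npz',top=a,side=b)
E
```

```text
pics
{'t': 0.0, 'q': array([ 1.08187286,  0.4778155 ,  0.02233108,  1.55645418, -0.01152824,
        1.10930923, -0.083101  ]), 'joint_vel': array([ 0.00083657,  0.00106956, -0.00187057,  0.00116183,  0.00085534,
        0.00048113, -0.00026525]), 'joint_torque': array([-1.24675244e-03, -5.96459699e+01,  1.60714701e+00, -2.81201327e+01,
        1.24574019e-02,  9.35408782e-03,  8.25244172e-06]), 'eef_pos': array([ 0.25066295, -0.62608664,  0.23031408]), 'tool_rot': array([-9.00536685e-04,  9.81924486e-01,  1.89270810e-01, -2.29473019e-04]), 'contact_force': array([ 0.36520417,  0.44726189, -0.95286024]), 'torque': array([ 0.02998858,  0.03371923, -0.03594535]), 'grasp_force': 0.0, 'gripper_width': 1.000884541241003} 0.0187
[[0.014, -0.991, 0.135, 0.361], [-1.0, -0.012, 0.015, -0.06], [-0.013, -0.136, -0.991, 1.312], [0.0, 0.0, 0.0, 1.0]] [[-0.974, -0.09, 0.207, 0.238], [-0.225, 0.464, -0.857, 1.179], [-0.019, -0.881, -0.473, 0.791], [0.0, 0.0, 0.0, 1.0]] [[365.96635752   0.         248.24167429]
 [  0.         365.96635752 189.43824923]
 [  0.           0.           1.        ]]
```

View pics/top0.png

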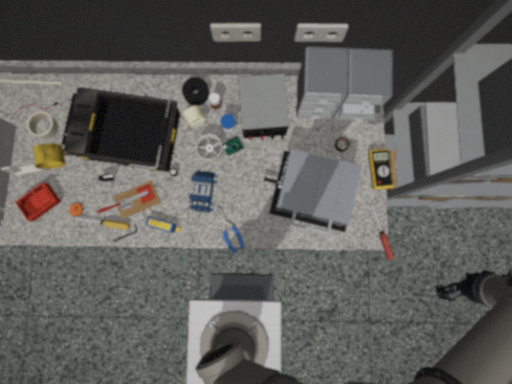

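View pics/side0.png

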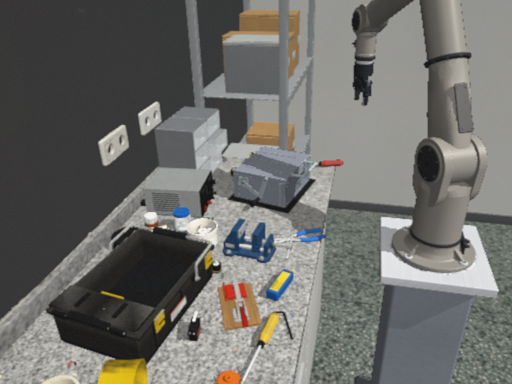

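```bash
python3 - <<'E'
from h import *
a=cv2.imread('pics/top0.png'); b=cv2.imread('pics/side0.png')
c1=cv2.resize(a[140:250,260:370],(400,400),interpolation=cv2.INTER_CUBIC)
c2=cv2.resize(a[170:250,140:220],(400,400),interpolation=cv2.INTER_CUBIC)
cv2.imwrite('pics/c0.png',np.hstack([c1,c2]))
cv2.imwrite('pics/c1.png',cv2.resize(b[140:300,220:330],(550,600*160*5//800*1),interpolation=cv2.INTER_CUBIC) if 0 else cv2.resize(b[140:300,220:330],None,fx=3.75,fy=3.75,interpolation=cv2.INTER_CUBIC))
P=cams.camera_params('top')
for n,u,v in [('pack',162,225),('chestc',318,190),('vice',202,190),('pliers',233,238)]: print(n,onz(P,u,v,.026).round(3))
E
```

```text
pack [0.407 0.26  0.026]
chestc [ 0.537 -0.288  0.026]
vice [0.532 0.123 0.026]
pliers [0.365 0.01  0.026]
```

View pics/c0.png

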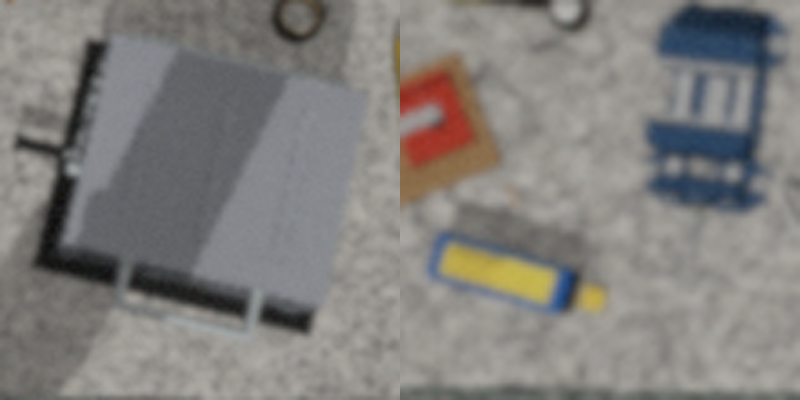

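View pics/c1.png

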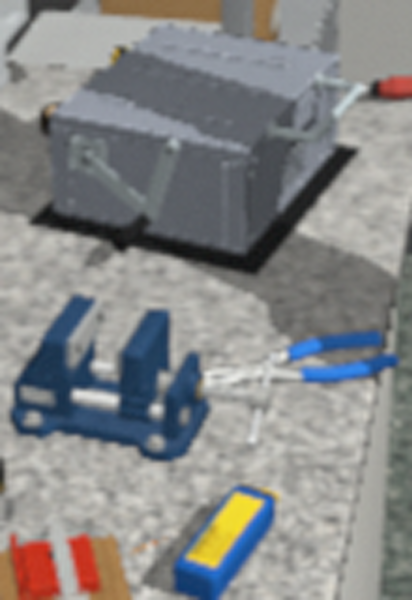

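```bash
python3 - <<'E'
from h import *
P=cams.camera_params('top')
def c(x,y,z): return onz(P,260+(x+.5)/3.636-.5,140+(y+.5)/3.636-.5,z)
A=[c(x,y,.112) for x,y in [(105,38),(365,88),(322,308),(60,243)]]
for p in A: print(p.round(4))
for i in range(4): print(np.linalg.norm(A[i]-A[(i+1)%4]).round(4), np.arctan2(*(A[(i+1)%4]-A[i])[1::-1]).round(4))
b=[c(120,292,.108),c(252,328,.108)];print('bar',b, (b[0]+b[1])/2)
m=sum(A)/4; print(m)
h=[c(20,145,.031),c(75,152,.031)];print('handle',h)
# pack by mask
im=np.load('cam0.npz')['top']; hsv=cv2.cvtColor(im,cv2.COLOR_RGB2HSV)
msk=(((hsv[...,0]>100)&(hsv[...,0]<130)&(hsv[...,1]>120))|((hsv[...,0]>20)&(hsv[...,0]<35)&(hsv[...,1]>110))).astype(np.uint8)
w=np.zeros_like(msk);w[212:236,140:176]=msk[212:236,140:176]
k=max(cv2.findContours(w,0,2)[0],key=cv2.contourArea)
bx=cv2.boxPoints(cv2.minAreaRect(k));print(bx)
for q in bx: print(onz(P,*q,.026).round(4))
E
```

```text
[ 0.6596 -0.1758  0.112 ]
[ 0.6152 -0.4135  0.112 ]
[ 0.4139 -0.3696  0.112 ]
[ 0.4693 -0.135   0.112 ]
0.2418 -1.7555
0.206 2.927
0.2411 1.3388
0.1946 -0.2114
bar [array([ 0.42601825, -0.18942832,  0.108     ]), array([ 0.3953235 , -0.30761783,  0.108     ])] [ 0.41067087 -0.24852307  0.108     ]
[ 0.53947052 -0.27345584  0.112     ]
handle [array([ 0.57197049, -0.10069797,  0.031     ]), array([ 0.56568815, -0.15427745,  0.031     ])]
[[148.24527 223.64151]
 [149.71698 218.49057]
 [169.79245 224.22641]
 [168.32074 229.37735]]
[0.4109 0.3087 0.026 ]
[0.429  0.3044 0.026 ]
[0.4098 0.2326 0.026 ]
[0.3918 0.237  0.026 ]
```

>>> arm_command([
  [[85,0.3,0.6,0.15,1],[85,0.3,0.6,0.15,1],[85,0.3,0.6,0.15,1],[85,0.3,0.6,0.15,1],[85,0.3,0.6,0.1,1],[85,0.3,0.6,0.1,1],[85,0.3,0.6,0,1],[85,0.3,0.6,0,1],[85,0.3,0.6,0,1],[85,0.2,0.6,0,1]],
], newtons=40)

```text
t: 1.35
eef_pos: [0.4255, -0.2646, 0.2791]
tool_rot: [-0.0, 0.829, 0.559, -0.0]
contact_force: [-0.6, -0.5, 0.6]
gripper_width: 0.993
grasp_force: 0.0
```

```bash
python3 - <<'E'
from h import *
a,P=snap('wrist','w0'); o=get_obs(); print(o['q'].round(3),o['eef_pos'],o['tool_rot'].round(4),o['t'])
E=np.array(P['extrinsics']);print(E.round(4))
C=np.array([.5395,-.2735]);
for n,X in [('bar',(.411,-.2485,.108)),('lid',(.4693,-.135,.112)),('lidR',(.4139,-.3696,.112))]: print(n,proj(P,X))
cv2.imwrite('pics/w0b.png',cv2.resize(a[:,:,::-1],(800,600)))
E
```

```text
[ 0.707  0.161 -0.318  1.889  0.053  1.101 -0.008] [ 0.42741135 -0.2590833   0.27925723] [-0.0009  0.8268  0.5625  0.001 ] 1.4
[[ 9.266e-01 -3.550e-01 -1.243e-01  4.573e-01]
 [-3.761e-01 -8.750e-01 -3.049e-01 -1.862e-01]
 [-6.000e-04  3.293e-01 -9.442e-01  4.214e-01]
 [ 0.000e+00  0.000e+00  0.000e+00  1.000e+00]]
bar [241.76745182 159.10688475]
lid [251.1888302   23.71111146]
lidR [284.67947573 252.72911027]
```

View pics/w0b.png

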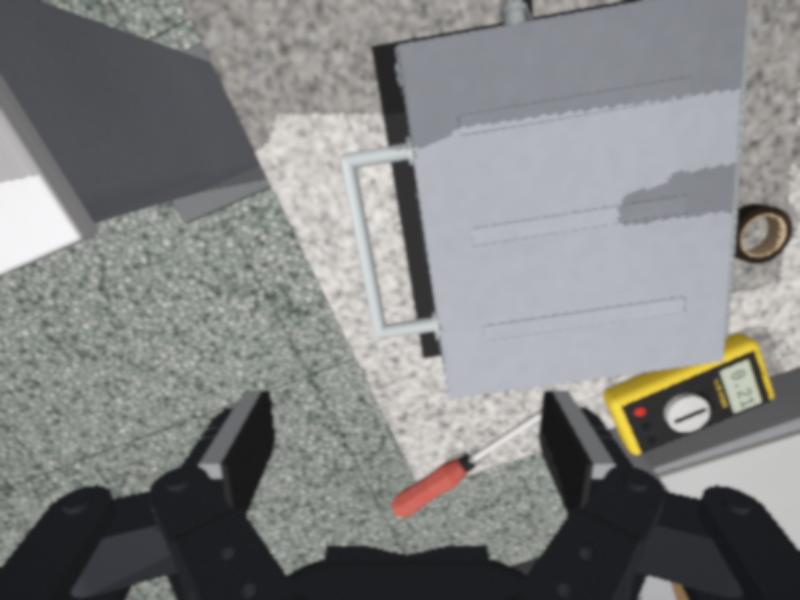

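```bash
cat > wp.py <<'E'
E
python3 - <<'E'
from h import *
P=cams.camera_params('wrist')
c=lambda x,y,z: onz(P,(x+.5)/1.5625-.5,(y+.5)/1.5625-.5,z)
b=[c(350,157,.108),c(378,332,.108)];d=b[0]-b[1];print('bar',(sum(b)/2).round(4),np.linalg.norm(d),np.arctan2(-d[0],d[1]))
A=[c(397,42,.112),c(450,398,.112),c(728,360,.112)]
for p in A: print(p.round(4))
d=A[0]-A[1];print(np.linalg.norm(d),np.arctan2(-d[0],d[1]))
d=A[2]-A[1];print(np.linalg.norm(d),np.arctan2(d[1],d[0])); print('mid',(A[0]+A[2])/2)
E
```

```text
bar [ 0.4042 -0.2401  0.108 ] 0.12232654838108334 -0.24915170336616785
[ 0.4715 -0.1317  0.112 ]
[ 0.4195 -0.3673  0.112 ]
[ 0.6185 -0.4118  0.112 ]
0.24123824477252748 -0.21702293226333086
0.20386394980616585 -0.21983454817320594
mid [ 0.54498377 -0.27175927  0.112     ]
```

>>> arm_command([
  [[35,-0.1,0.1,0,0.5],[35,-0.1,0.1,0,0.5],[35,-0.1,0.1,-0.2,0.5],[35,-0.1,0,-0.4,0.5],[35,0,0,-0.4,0],[35,0,0,-0.4,0],[35,0,0,-0.4,0],[35,0,0,-0.35,0],[35,0,0,0,0],[35,0,0,0,0]],
])

```text
t: 2.65
eef_pos: [0.4008, -0.2489, 0.1506]
tool_rot: [0.0, 0.784, 0.621, 0.0]
contact_force: [0.6, 0.4, -0.0]
gripper_width: 0.412
grasp_force: 0.0
```

```bash
cat > st.py <<'E'
from h import *
o=get_obs();q=o['tool_rot'];print('t',o['t'].__round__(2),'pos',o['eef_pos'].round(4),'yaw_y',round(2*np.arctan2(q[2],q[1])-np.pi/2,3),'F',o['contact_force'].round(1),'M',o['torque'].round(2),'w',round(o['gripper_width']*85.4,1),'g',round(o['grasp_force'],1),'q',o['q'].round(2))
E
python3 st.py
```

```text
t 2.65 pos [ 0.4008 -0.2489  0.1506] yaw_y -0.23 F [ 0.6  0.4 -0. ] M [-0.05  0.01 -0.02] w 35.2 g 0.0 q [ 0.7   0.27 -0.32  2.09  0.12  0.8   0.08]
```

>>> arm_command([
  [[35,0.06,0.13,-0.2,0.1],[35,0,0,-0.3,0],[35,0,0,-0.3,0],[35,0,0,-0.23,0],[35,0,0,0,0],[0,0,0,0,0],[0,0,0,0,0],[0,0,0,0,0],[0,0,0,0,0],[0,0,0,0,0]],
], newtons=40)

```text
t: 3.9
eef_pos: [0.4037, -0.2407, 0.089]
tool_rot: [-0.0, 0.781, 0.624, -0.001]
contact_force: [-3.6, 2.3, 7.7]
gripper_width: 0.101
grasp_force: 39.2
```

```bash
python3 st.py; python3 - <<'E'
import numpy as np
u=np.array([.976,-.218]);R=.242
a=np.arange(0,1.61,.05);a0=.025
P=np.c_[-np.cos(a+a0)[:,None]*R*u, np.sin(a+a0)*R]
D=np.diff(P,axis=0)/.06
for x,d in zip(a[1:],D): print(round(x,2),d.round(2))
E
```

```text
t 3.9 pos [ 0.4037 -0.2407  0.089 ] yaw_y -0.222 F [-3.6  2.3  7.7] M [ 0.38  0.95 -0.07] w 8.6 g 39.2 q [ 0.66  0.37 -0.31  2.14  0.18  0.66  0.01]
0.05 [ 0.01 -0.    0.2 ]
0.1 [ 0.02 -0.    0.2 ]
0.15 [ 0.03 -0.01  0.2 ]
0.2 [ 0.04 -0.01  0.2 ]
0.25 [ 0.05 -0.01  0.2 ]
0.3 [ 0.06 -0.01  0.19]
0.35 [ 0.07 -0.02  0.19]
0.4 [ 0.08 -0.02  0.19]
0.45 [ 0.09 -0.02  0.18]
0.5 [ 0.09 -0.02  0.18]
0.55 [ 0.1  -0.02  0.17]
0.6 [ 0.11 -0.02  0.17]
0.65 [ 0.12 -0.03  0.16]
0.7 [ 0.13 -0.03  0.15]
0.75 [ 0.13 -0.03  0.15]
0.8 [ 0.14 -0.03  0.14]
0.85 [ 0.15 -0.03  0.13]
0.9 [ 0.15 -0.03  0.13]
0.95 [ 0.16 -0.04  0.12]
1.0 [ 0.17 -0.04  0.11]
1.05 [ 0.17 -0.04  0.1 ]
1.1 [ 0.18 -0.04  0.09]
1.15 [ 0.18 -0.04  0.08]
1.2 [ 0.18 -0.04  0.07]
1.25 [ 0.19 -0.04  0.06]
1.3 [ 0.19 -0.04  0.05]
1.35 [ 0.19 -0.04  0.04]
1.4 [ 0.19 -0.04  0.03]
1.45 [ 0.2  -0.04  0.02]
1.5 [ 0.2  -0.04  0.01]
1.55 [ 0.2  -0.04  0.  ]
1.6 [ 0.2  -0.04 -0.01]
```

>>> arm_command([
  [[0,0.01,0,0.2,0],[0,0.02,0,0.2,0],[0,0.03,-0.01,0.2,0],[0,0.04,-0.01,0.2,0],[0,0.05,-0.01,0.2,0],[0,0.06,-0.01,0.19,0],[0,0.07,-0.02,0.19,0],[0,0.08,-0.02,0.19,0],[0,0.09,-0.02,0.18,0],[0,0.09,-0.02,0.18,0]],
])

```text
t: 5.15
eef_pos: [0.4343, -0.2477, 0.2046]
tool_rot: [-0.002, 0.781, 0.624, -0.002]
contact_force: [-10.6, 0.1, 1.8]
gripper_width: 0.097
grasp_force: 39.0
```

>>> arm_command([
  [[0,0.06,-0.02,0.16,0],[0,0.1,-0.02,0.17,0],[0,0.12,-0.03,0.16,0],[0,0.13,-0.03,0.15,0],[0,0.13,-0.03,0.15,0],[0,0.14,-0.03,0.14,0],[0,0.15,-0.03,0.13,0],[0,0.15,-0.03,0.13,0],[0,0.16,-0.04,0.12,0],[0,0.16,-0.04,0.11,0]],
])

```text
t: 6.4
eef_pos: [0.5151, -0.2664, 0.2924]
tool_rot: [0.001, 0.781, 0.624, -0.0]
contact_force: [-8.3, 1.6, 9.3]
gripper_width: 0.095
grasp_force: 40.2
```

>>> arm_command([
  [[0,0,0,0.05,0],[0,0.09,-0.02,0.06,0],[0,0.09,-0.02,0.05,0],[0,0.09,-0.02,0.05,0],[0,0.09,-0.02,0.04,0],[0,0.09,-0.02,0.04,0],[0,0.09,-0.02,0.04,0],[0,0.09,-0.02,0.03,0],[0,0.09,-0.02,0.03,0],[0,0.09,-0.02,0.03,0]],
])

```text
t: 7.65
eef_pos: [0.5639, -0.2775, 0.3163]
tool_rot: [0.001, 0.781, 0.624, 0.0]
contact_force: [-5.6, -3.4, 4.4]
gripper_width: 0.097
grasp_force: 41.1
```

```bash
python3 st.py; python3 - <<'E'
from h import *
p=get_obs()['eef_pos'];print(np.arctan2(p[2]+.0187-.106,-(p[:2]-[.6405,-.2936])@[.976,-.218])-.025)
E
```

```text
t 7.65 pos [ 0.5639 -0.2775  0.3163] yaw_y -0.223 F [-5.6 -3.4  4.4] M [-0.77  1.09 -0.11] w 8.2 g 41.1 q [ 0.6   0.36 -0.33  1.55  0.12  1.25  0.03]
1.2165736588331602
```

>>> arm_command([
  [[0,0.09,-0.03,0.03,0],[0,0.09,-0.03,0.03,0],[0,0.09,-0.03,0.03,0],[0,0.09,-0.03,0.03,0],[0,0.09,-0.02,0.02,0],[0,0,0,0,0],[0,0,0,0,0],[0,0,0,0,0],[0,0,0,0,0],[0,0,0,0,0]],
])

```text
t: 8.9
eef_pos: [0.591, -0.284, 0.3234]
tool_rot: [-0.0, 0.781, 0.625, 0.001]
contact_force: [1.0, 5.9, 5.0]
gripper_width: 0.094
grasp_force: 41.5
```

```bash
cat >> st.py <<'E'
p=o['eef_pos'];print('theta',np.arctan2(p[2]+.0187-.106,-(p[:2]-[.6405,-.2936])@[.976,-.218])-.025)
E
python3 st.py
```

```text
t 8.9 pos [ 0.591  -0.284   0.3234] yaw_y -0.221 F [1.  5.9 5. ] M [ 1.12 -0.15 -0.05] w 8.1 g 41.5 q [ 0.59  0.4  -0.32  1.47  0.13  1.29  0.03]
theta 1.3354919417585365
```

>>> arm_command([
  [[0,0.05,0,0.02,0],[0,0.05,0,0.01,0],[0,0.05,0,0.01,0],[0,0,0,0,0],[0,0,0,0,0],[0,0,0,0,0],[0,0,0,0,0],[0,0,0,0,0],[0,0,0,0,0],[0,0,0,0,0]],
])

```text
t: 10.15
eef_pos: [0.5991, -0.2858, 0.325]
tool_rot: [-0.0, 0.781, 0.624, -0.0]
contact_force: [0.2, -1.7, -6.0]
gripper_width: 0.099
grasp_force: 40.5
```

```bash
python3 st.py
```

```text
t 10.15 pos [ 0.5991 -0.2858  0.325 ] yaw_y -0.223 F [ 0.2 -1.7 -6. ] M [-0.32  0.08 -0.02] w 8.5 g 40.5 q [ 0.58  0.42 -0.32  1.45  0.13  1.3   0.02]
theta 1.3706091498820292
```

>>> arm_command([
  [[0,0.05,-0.02,-0.01,0],[0,0.05,-0.01,0,0],[0,0.05,-0.01,0,0],[0,0,0,0,0],[0,0,0,0,0],[0,0,0,0,0],[0,0,0,0,0],[0,0,0,0,0],[0,0,0,0,0],[0,0,0,0,0]],
])

```text
t: 11.4
eef_pos: [0.6082, -0.2878, 0.3261]
tool_rot: [0.0, 0.781, 0.624, -0.0]
contact_force: [-4.9, 1.2, 4.4]
gripper_width: 0.097
grasp_force: 41.8
```

```bash
python3 st.py;  python3 - <<'E'
from h import *
a,P=snap('side','s1')
np.savez('s1.npz',a=a)
H=np.array([.6405,-.2936,.102]);u=np.array([.976,-.218,0]);v=np.array([.218,.976,0])
for off in(.12,.165):
  print('foot',proj(P,H-.04*u+off*v+[0,0,-.025]))
for th in (1.35,1.4,1.45): print('pin',th,proj(P,H+.125*v+.13*(-np.cos(th)*u+np.sin(th)*np.array([0,0,1]))))
cv2.imwrite('pics/s1c.png',cv2.resize(a[90:240,210:330,::-1],None,fx=4,fy=4,interpolation=cv2.INTER_CUBIC))
E
```

```text
t 11.4 pos [ 0.6082 -0.2878  0.3261] yaw_y -0.222 F [-4.9  1.2  4.4] M [ 0.12  1.24 -0.07] w 8.2 g 41.8 q [ 0.57  0.43 -0.32  1.42  0.14  1.31  0.02]
theta 1.4092940531168663
foot [242.08667368 181.75621381]
foot [236.0121239  187.23050359]
pin 1.35 [236.63421435 141.42796201]
pin 1.4 [234.94392881 140.79888865]
pin 1.45 [233.24792931 140.25800827]
```

View pics/s1c.png

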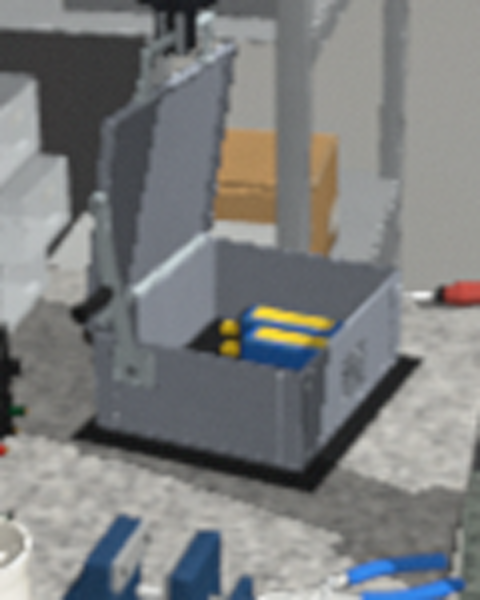

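>>> arm_command([
  [[0,0.03,-0.01,0.02,0],[0,0.03,-0.01,0.01,0],[0,0,0,0,0],[0,0,0,0,0],[0,0,0,0,0],[0,0,0,0,0],[0,0,0,0,0],[0,0,0,0,0],[0,0,0,0,0],[0,0,0,0,0]],
])

```text
t: 12.7
eef_pos: [0.6103, -0.2882, 0.3263]
tool_rot: [-0.002, 0.781, 0.624, -0.001]
contact_force: [-8.2, 2.5, 2.6]
gripper_width: 0.097
grasp_force: 41.5
```

```bash
python3 st.py
```

```text
t 12.7 pos [ 0.6103 -0.2882  0.3263] yaw_y -0.222 F [-8.2  2.5  2.6] M [ 0.45  1.88 -0.09] w 8.3 g 41.5 q [ 0.57  0.44 -0.32  1.41  0.14  1.32  0.02]
theta 1.4183728688739163
```

>>> arm_command([
  [[0,0.02,0,0,0],[0,0,0,0,0],[40,0,0,0,0],[40,0,0,0,0],[40,0,0,0,0],[40,0,0,0.1,0],[40,0,0,0.4,0],[40,0,0,0.5,0],[40,0,0,0.2,0],[40,0,0,0,0]],
])

```text
t: 13.95
eef_pos: [0.6137, -0.2889, 0.3995]
tool_rot: [0.001, 0.781, 0.624, 0.001]
contact_force: [-0.0, 0.3, 0.5]
gripper_width: 0.468
grasp_force: 0.0
```

```bash
python3 st.py;  python3 - <<'E'
from h import *
a,P=snap('side','s2'); w,Q=snap('wrist','w2')
np.savez('s1.npz',a=a)
H=np.array([.6405,-.2936,.102]);u=np.array([.976,-.218,0]);v=np.array([.218,.976,0])
F=H-.04*u+.165*v+[0,0,-.025]
for al in (-30,-15,0,15,30):
  t=np.radians(al); print(al,(proj(P,F+.079*(np.sin(t)*u+np.cos(t)*np.array([0,0,1])))-[210,90])*4)
A=cv2.resize(a[90:240,210:310,::-1],None,fx=4,fy=4,interpolation=cv2.INTER_CUBIC)
cv2.imwrite('pics/s2c.png',A)
E
```

```text
t 13.95 pos [ 0.6137 -0.2889  0.3995] yaw_y -0.222 F [-0.   0.3  0.5] M [-0.04 -0.02 -0.01] w 40.0 g 0.0 q [ 0.56  0.41 -0.32  1.29  0.13  1.46  0.03]
theta 1.459081576484016
-30 [142.25237918 324.96339078]
-15 [121.60368579 312.49348764]
0 [ 99.87137399 305.4479476 ]
15 [ 78.65807052 304.2713981 ]
30 [ 59.4786793  308.94395017]
```

View pics/s2c.png

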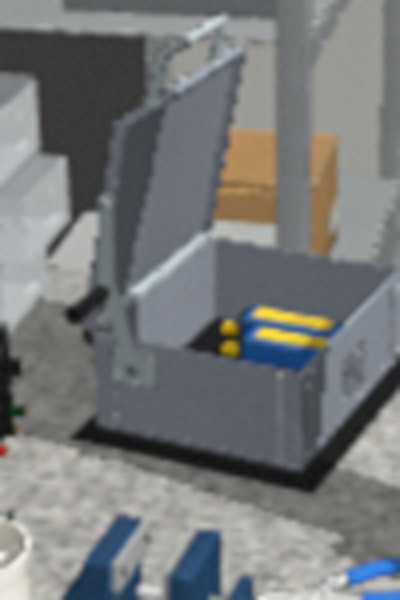

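```bash
python3 - <<'E'
from h import *
P=cams.camera_params('side')
for f in ('s1','s2'):
  im=cv2.imread(f'pics/{f}.png'); g=im.max(2)[155:175,222:245]
  m=(g<60).astype(np.uint8); n,l,s,c=cv2.connectedComponentsWithStats(m)
  i=1+np.argmax(s[1:,4]); print(f,s[i],(c[i]+[222,155]))
  ys,xs=np.nonzero(l==i); print(sorted(set(zip(xs+222,ys+155)))[:3],sorted(set(zip(xs+222,ys+155)))[-3:])
H=np.array([.6405,-.2936,.102]);u=np.array([.976,-.218,0]);v=np.array([.218,.976,0])
for al in (0,8,18):
  t=np.radians(al)
  for off in (.14,.165,.19):
    F=H-.04*u+off*v+[0,0,-.025]; print(al,off,proj(P,F+.079*(np.sin(t)*u+np.cos(t)*np.array([0,0,1]))).round(1))
for th in (1.3,1.35,1.4,1.45): print(th,proj(P,H+.12*v+.2*(-np.cos(th)*u+np.sin(th)*np.array([0,0,1]))).round(1),proj(P,H+.06*v+.242*(-np.cos(th+.025)*u+np.sin(th+.025)*np.array([0,0,1]))).round(1))
w=cv2.imread('pics/w2.png')
Q=cams.camera_params('wrist')
for al in (8,18):
  F=H-.04*u+.165*v+[0,0,-.025];t=np.radians(al);print(proj(Q,F+.079*(np.sin(t)*u+np.cos(t)*np.array([0,0,1]))))
E
```

```text
s1 [ 6  7 10  9 42] [232.5        166.04761905]
[(np.int64(228), np.int64(167)), (np.int64(228), np.int64(168)), (np.int64(228), np.int64(169))] [(np.int64(237), np.int64(162)), (np.int64(237), np.int64(163)), (np.int64(237), np.int64(164))]
s2 [ 5  7 10  9 37] [231.18918919 166.08108108]
[(np.int64(227), np.int64(167)), (np.int64(227), np.int64(168)), (np.int64(227), np.int64(169))] [(np.int64(235), np.int64(164)), (np.int64(235), np.int64(165)), (np.int64(236), np.int64(163))]
0 0.14 [238.5 163.5]
0 0.165 [235.  166.4]
0 0.19 [231.4 169.3]
8 0.14 [235.6 163.2]
8 0.165 [232.1 166. ]
8 0.19 [228.5 169. ]
18 0.14 [232.2 163.3]
18 0.165 [228.7 166.2]
18 0.19 [225.  169.1]
1.3 [243.2 123.2] [252.5 105.7]
1.35 [240.6 122.1] [249.3 104.6]
1.4 [237.9 121.2] [246.1 103.6]
1.45 [235.2 120.4] [242.9 102.7]
[259.21141149   6.45693989]
[271.17540752   7.09067386]
```

```bash
python3 - <<'E'
from h import *
for k in range(3):
  a,P=snap('side',f's3{k}')
  for f,im in (('now',a),):
    g=im.max(2)[155:175,222:245]; m=(g<60).astype(np.uint8); n,l,s,c=cv2.connectedComponentsWithStats(m)
    i=1+np.argmax(s[1:,4]); print(get_obs()['t'],s[i],(c[i]+[222,155]))
d=cv2.absdiff(cv2.imread('pics/s2.png'),cv2.imread('pics/s32.png')).max(2)
print(np.argwhere(d[90:240,210:330]>60)[:20]+[90,210], (d>60).sum())
E
```

```text
14.1 [ 5  7 10  9 37] [231.18918919 166.08108108]
14.15 [ 5  7 10  9 38] [231.26315789 166.07894737]
14.2 [ 5  7 10  9 38] [231.26315789 166.07894737]
[] 4
```

>>> arm_command([
  [[40,0,0,0,0],[40,0,0,0,0],[40,0,0,0,0],[40,0,0,0,0],[40,0,0,0,0],[40,0,0,0,0],[40,0,0,0,0],[40,0,0,0,0],[40,0,0,0,0],[40,0,0,0,0]],
])

```text
t: 15.45
eef_pos: [0.6133, -0.2888, 0.3987]
tool_rot: [-0.0, 0.781, 0.624, 0.0]
contact_force: [-0.1, 0.3, -0.4]
gripper_width: 0.47
grasp_force: 0.0
```

```bash
python3 - <<'E'
from h import *
a,P=snap('side',f's4')
for f in ('s1','s2','s32','s4'):
    im=cv2.imread(f'pics/{f}.png')
    g=im.max(2)[155:175,222:245]; m=(g<60).astype(np.uint8); n,l,s,c=cv2.connectedComponentsWithStats(m)
    i=1+np.argmax(s[1:,4]); print(f,s[i],(c[i]+[222,155]))
im=cv2.imread('pics/s4.png')
A=np.hstack([cv2.resize(cv2.imread(f'pics/{f}.png')[135:195,222:258],None,fx=10,fy=10,interpolation=cv2.INTER_CUBIC) for f in('s1','s4')])
cv2.imwrite('pics/s4c.png',A)
E
```

```text
s1 [ 6  7 10  9 42] [232.5        166.04761905]
s2 [ 5  7 10  9 37] [231.18918919 166.08108108]
s32 [ 5  7 10  9 38] [231.26315789 166.07894737]
s4 [ 5  7 10  9 37] [231.18918919 166.08108108]
```

View pics/s4c.png

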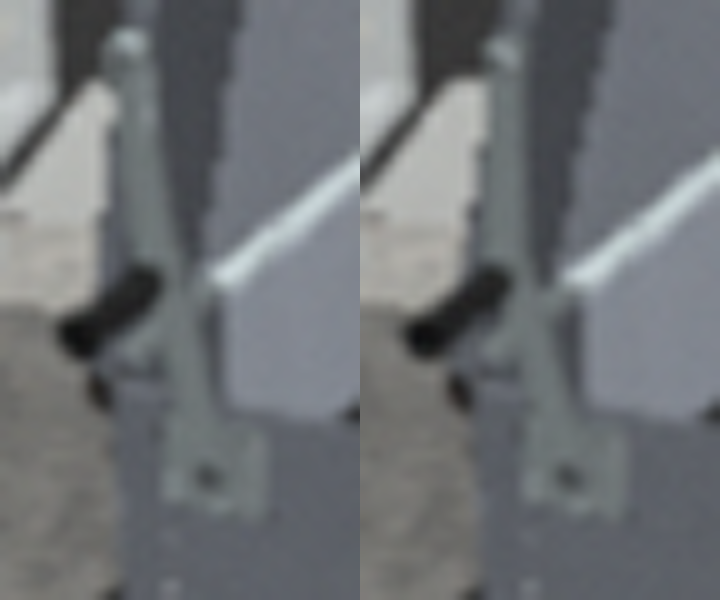

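>>> arm_command([
  [[45,0,0.4,0,0],[45,0,0.5,0,0],[45,0,0.6,0,0],[45,0,0.6,0,0],[45,0,0.6,0,0],[45,0,0.5,0,0],[45,0,0.3,0,0],[45,0,0,0,0],[45,0,0,0,0],[45,0,0,0,0]],
])

```text
t: 16.75
eef_pos: [0.6132, -0.0806, 0.3985]
tool_rot: [0.0, 0.782, 0.623, -0.0]
contact_force: [-0.7, -0.0, -0.2]
gripper_width: 0.53
grasp_force: 0.0
```

```bash
python3 st.py; python3 - <<'E'
from h import *
a,P=snap('wrist','w3')
H=np.array([.6405,-.2936,.102]);u=np.array([.976,-.218,0]);v=np.array([.218,.976,0])
F=H-.04*u+[0,0,-.025]
for al in (7,13.5,18):
  t=np.radians(al); print(al,[proj(P,F+off*v+.079*(np.sin(t)*u+np.cos(t)*np.array([0,0,1]))).round(1) for off in (.14,.165,.19)])
c0=proj(P,F+.165*v+[.02,0,.077]);x,y=c0.astype(int)
print(x,y)
x0,y0=max(0,x-50),max(0,y-50)
cv2.imwrite('pics/w3c.png',cv2.resize(a[y0:y0+100,x0:x0+100,::-1],None,fx=6,fy=6,interpolation=cv2.INTER_CUBIC));print(x0,y0)
print('footplate',proj(P,F+.12*v))
g=a.max(2)[y0:y0+100,x0:x0+100]; m=(g<55).astype(np.uint8); n,l,s,c=cv2.connectedComponentsWithStats(m)
for i in range(1,n):
  if s[i,4]>30: print(s[i]+[x0,y0,0,0,0],c[i]+[x0,y0], onz(P,*(c[i]+[x0,y0]),.153))
print('handle pred 13.5', F+.165*v+.079*(np.sin(.236)*u+np.cos(.236)*np.array([0,0,1])))
E
```

```text
t 16.75 pos [ 0.6132 -0.0806  0.3985] yaw_y -0.225 F [-0.7 -0.  -0.2] M [-0.09 -0.02 -0.02] w 45.2 g 0.0 q [ 0.33  0.31 -0.41  1.44  0.12  1.41 -0.3 ]
theta 1.3152403676389295
7 [array([291.7, 197.7]), array([292.2, 180.2]), array([292.8, 162. ])]
13.5 [array([298. , 197.2]), array([298.7, 179.8]), array([299.4, 161.7])]
18 [array([302.2, 196.8]), array([303. , 179.4]), array([303.8, 161.3])]
299 176
249 126
footplate [280.67149578 192.0879369 ]
[330 126  19  52 571] [341.38879159 149.16112084] [ 0.71710379 -0.09942595  0.153     ]
[249 170  60  36 829] [286.03860072 182.026538  ] [ 0.63828259 -0.12742032  0.153     ]
[249 206  45  20 696] [270.36206897 216.49568966] [ 0.60693295 -0.17237581  0.153     ]
handle pred 13.5 [ 0.6554581  -0.12786677  0.1538102 ]
```

View pics/w3c.png

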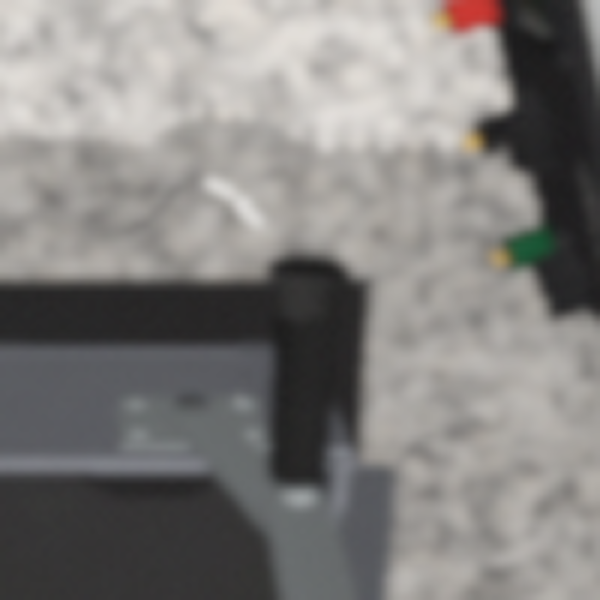

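>>> arm_command([
  [[50,0,0.6,0,0],[50,-0.3,0.7,0,0],[50,-0.4,0.8,0,0],[50,-0.4,0.8,-0.3,0],[50,-0.4,0.8,-0.3,0],[50,-0.4,0.8,-0.4,0],[50,-0.4,0.8,-0.4,0],[50,-0.4,0.7,-0.3,0],[50,-0.3,0.7,-0.3,0],[50,0,0,0,0]],
])

```text
t: 18.05
eef_pos: [0.4307, 0.3259, 0.2776]
tool_rot: [-0.001, 0.779, 0.627, -0.001]
contact_force: [0.2, -0.5, 0.9]
gripper_width: 0.59
grasp_force: 0.0
```

```bash
python3 st.py; python3 - <<'E'
from h import *
a,P=snap('wrist','w4')
hsv=cv2.cvtColor(a,cv2.COLOR_RGB2HSV)
print(proj(P,(.41,.27,.026)))
m=(((hsv[...,0]>100)&(hsv[...,0]<130)&(hsv[...,1]>110))|((hsv[...,0]>20)&(hsv[...,0]<35)&(hsv[...,1]>110))).astype(np.uint8)
m=cv2.morphologyEx(m,cv2.MORPH_CLOSE,np.ones((5,5)))
for k in cv2.findContours(m,0,2)[0]:
  if cv2.contourArea(k)>300:
    r=cv2.minAreaRect(k);bx=cv2.boxPoints(r);W=np.array([onz(P,*q,.026) for q in bx]);print(r);print(W.round(4).tolist(),W.mean(0).round(4),[np.linalg.norm(W[i]-W[i-1]).round(4) for i in range(2)],[round(float(np.arctan2(*(W[i]-W[i-1])[1::-1])),3) for i in range(2)])
cv2.imwrite('pics/w4b.png',a[:,:,::-1])
b=cams.camera_params('wrist')
H=np.array([.6405,-.2936,.102]);u=np.array([.976,-.218,0]);v=np.array([.218,.976,0])
# chest floor point
C=H-.1*u; print('floor', C-.025*u+.035*v)
E
```

```text
t 18.05 pos [0.4307 0.3259 0.2776] yaw_y -0.216 F [ 0.2 -0.5  0.9] M [-0.08 -0.05  0.02] w 50.4 g 0.0 q [-0.22  0.28 -0.66  1.79  0.18  1.14 -1.15]
theta 0.48544385681461466
[254.75495916 193.71462835]
((367.763427734375, 266.19342041015625), (61.59186935424805, 73.42536926269531), 78.90628051757812)
[[0.4951, 0.1724, 0.026], [0.6001, 0.1731, 0.026], [0.611, 0.0638, 0.026], [0.4979, 0.0609, 0.026]] [0.551  0.1175 0.026 ] [np.float64(0.1116), np.float64(0.1049)] [1.595, 0.007]
((255.5583038330078, 195.4588165283203), (23.01917839050293, 77.42554473876953), 1.6365771293640137)
[[0.3795, 0.213, 0.026], [0.4091, 0.3242, 0.026], [0.4389, 0.3168, 0.026], [0.412, 0.2049, 0.026]] [0.4099 0.2647 0.026 ] [np.float64(0.0335), np.float64(0.115)] [2.895, 1.311]
((409.3970031738281, 163.33822631835938), (20.171178817749023, 36.04735565185547), 4.39870548248291)
[[0.6051, 0.247, 0.026], [0.612, 0.296, 0.026], [0.6376, 0.2883, 0.026], [0.6318, 0.2389, 0.026]] [0.6217 0.2676 0.026 ] [np.float64(0.0279), np.float64(0.0495)] [2.847, 1.432]
((224.9915771484375, 74.21234893798828), (79.59443664550781, 20.386741638183594), 84.50768280029297)
[[0.4033, 0.4735, 0.026], [0.4271, 0.4704, 0.026], [0.4144, 0.3808, 0.026], [0.3886, 0.384, 0.026]] [0.4084 0.4272 0.026 ] [np.float64(0.0907), np.float64(0.024)] [1.408, -0.131]
floor [ 0.52613 -0.23219  0.102  ]
```

View pics/w4b.png

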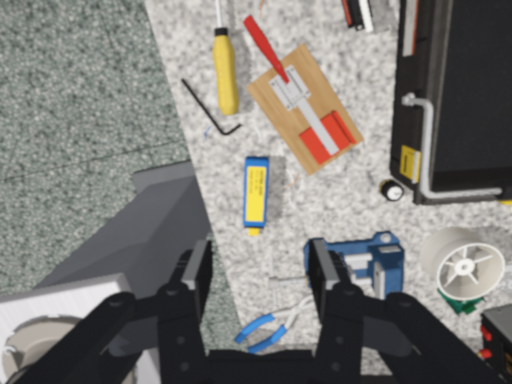

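>>> arm_command([
  [[60,-0.1,-0.3,0,-0.3],[60,-0.1,-0.3,-0.2,-0.2],[60,-0.1,-0.3,-0.6,0],[60,-0.03,-0.08,-0.7,0],[60,0,0,-0.7,0],[60,0,0,-0.6,0],[60,0,0,-0.6,0],[60,0,0,-0.4,0],[60,0,0,0,0],[60,0,0,0,0]],
])

```text
t: 19.35
eef_pos: [0.4147, 0.2635, 0.0519]
tool_rot: [0.0, 0.794, 0.608, 0.001]
contact_force: [0.4, -0.4, -0.3]
gripper_width: 0.698
grasp_force: 0.0
```

```bash
python3 st.py
```

```text
t 19.35 pos [0.4147 0.2635 0.0519] yaw_y -0.264 F [ 0.4 -0.4 -0.3] M [-0.   -0.01  0.  ] w 59.6 g 0.0 q [-0.27  0.49 -0.52  2.1   0.41  0.64 -1.33]
theta -0.12819766494933119
```

>>> arm_command([
  [[60,-0.06,0.05,-0.3,0],[60,0,0,-0.3,0],[60,0,0,-0.18,0],[60,0,0,0,0],[10,0,0,0,0],[10,0,0,0,0],[10,0,0,0,0],[10,0,0,0,0],[10,0,0,0.1,0],[10,0,0,0.3,0]],
], newtons=60)

```text
t: 20.6
eef_pos: [0.409, 0.2666, 0.0279]
tool_rot: [-0.0, 0.793, 0.609, -0.001]
contact_force: [0.4, 0.5, -1.5]
gripper_width: 0.387
grasp_force: 60.0
```

```bash
python3 st.py
```

```text
t 20.6 pos [0.409  0.2666 0.0279] yaw_y -0.262 F [ 0.4  0.5 -1.5] M [ 0.04 -0.05  0.04] w 33.0 g 60.0 q [-0.3   0.53 -0.5   2.11  0.44  0.6  -1.37]
theta -0.19411878476808084
```

>>> arm_command([
  [[10,0,0,0.5,0],[10,0,-0.2,0.8,0],[10,0.1,-0.5,0.8,0],[10,0.2,-0.7,0.7,0],[10,0.3,-0.8,0.6,0],[10,0.3,-0.8,0.2,0],[10,0.3,-0.8,0,0],[10,0.3,-0.8,0,0],[10,0.2,-0.8,0,-0.5],[10,0.2,-0.8,0,-0.8]],
])

```text
t: 21.85
eef_pos: [0.5235, -0.1058, 0.2448]
tool_rot: [-0.0, 0.824, 0.566, 0.0]
contact_force: [0.7, 0.8, -2.2]
gripper_width: 0.384
grasp_force: 60.3
```

>>> arm_command([
  [[10,0.1,-0.8,0,-1],[10,0,-0.6,0,-1],[10,0,-0.4,0,-1],[10,0,-0.3,0,-1],[10,0,0,0,-1],[10,0,0,0,-1],[10,0,0,0,-1],[10,0,0,0,-1],[10,0,0,0,-1],[10,0,0,0,-1]],
])

```text
t: 23.1
eef_pos: [0.5298, -0.2292, 0.244]
tool_rot: [-0.001, 0.98, 0.2, 0.0]
contact_force: [-0.2, 0.2, -2.2]
gripper_width: 0.384
grasp_force: 60.2
```

>>> arm_command([
  [[10,0,0,0,-1],[10,0,0,0,-1],[10,0,0,0,-1],[10,0,0,0,-1],[10,0,0,0,-1],[10,0,0,0,-1],[10,0,0,0,-1],[10,0,0,0,-0.8],[10,0,0,0,0],[10,0,0,0,0]],
])

```text
t: 24.35
eef_pos: [0.5299, -0.2299, 0.2439]
tool_rot: [-0.0, 0.994, -0.109, 0.0]
contact_force: [-1.0, 0.7, -0.9]
gripper_width: 0.383
grasp_force: 60.2
```

```bash
python3 st.py
```

```text
t 24.35 pos [ 0.5299 -0.2299  0.2439] yaw_y -1.788 F [-1.   0.7 -0.9] M [ 0.01 -0.05 -0.  ] w 32.7 g 60.2 q [ 0.39  0.31 -0.11  1.77  0.04  1.06 -1.52]
theta 0.8846735677885181
```

>>> arm_command([
  [[10,0,-0.03,-0.4,0],[10,0,0,-0.6,0],[10,0,0,-0.6,0],[10,0,0,-0.6,0],[10,0,0,-0.5,0],[10,0,0,-0.4,0],[10,0,0,-0.3,0],[10,0,0,-0.2,0],[10,0,0,-0.05,0],[10,0,0,0,0]],
])

```text
t: 25.6
eef_pos: [0.5302, -0.2325, 0.0252]
tool_rot: [0.0, 0.994, -0.109, 0.0]
contact_force: [0.6, 0.9, -1.2]
gripper_width: 0.381
grasp_force: 60.2
```

```bash
python3 st.py
```

```text
t 25.6 pos [ 0.5302 -0.2325  0.0252] yaw_y -1.79 F [ 0.6  0.9 -1.2] M [ 0.02  0.02 -0.01] w 32.5 g 60.2 q [ 0.38  0.59 -0.09  1.93  0.09  0.63 -1.56]
theta -0.4990424124112071
```

Lower by ~6 mm to contact, release to 50 mm, retreat up.

>>> arm_command([
  [[10,0,0,-0.03,0],[10,0,0,-0.03,0],[10,0,0,-0.03,0],[10,0,0,-0.01,0],[10,0,0,0,0],[10,0,0,0,0],[10,0,0,0,0],[10,0,0,0,0],[10,0,0,0,0],[10,0,0,0,0]],
])

```text
t: 26.85
eef_pos: [0.5299, -0.2324, 0.0192]
tool_rot: [0.0, 0.994, -0.109, 0.0]
contact_force: [-2.2, 1.2, 6.4]
gripper_width: 0.379
grasp_force: 61.0
```

>>> arm_command([
  [[55,0,0,0,0],[55,0,0,0,0],[55,0,0,0,0],[55,0,0,0.1,0],[55,0,0,0.4,0],[55,0,0,0.7,0],[55,0,0,0.8,0],[55,0,0,0.8,0],[55,0,0,0.7,0],[55,0,0,0.3,0]],
])

```text
t: 28.1
eef_pos: [0.5309, -0.2327, 0.2499]
tool_rot: [0.001, 0.994, -0.109, 0.002]
contact_force: [0.6, -0.5, -0.7]
gripper_width: 0.647
grasp_force: 0.0
```

```bash
python3 st.py; python3 - <<'E'
from h import *
a,P=snap('wrist','w5'); s,S=snap('side','s5')
hsv=cv2.cvtColor(a,cv2.COLOR_RGB2HSV)
print('expect',proj(P,(.53,-.2325,.041)))
m=(((hsv[...,0]>100)&(hsv[...,0]<130)&(hsv[...,1]>110))|((hsv[...,0]>20)&(hsv[...,0]<35)&(hsv[...,1]>110))).astype(np.uint8)
m=cv2.morphologyEx(m,cv2.MORPH_CLOSE,np.ones((5,5)))
for k in cv2.findContours(m,0,2)[0]:
  if cv2.contourArea(k)>300:
    r=cv2.minAreaRect(k);W=np.array([onz(P,*q,.041) for q in cv2.boxPoints(r)]);print(np.round(r[0],1),np.round(r[1],1),W.mean(0).round(4),[np.linalg.norm(W[i]-W[i-1]).round(4) for i in range(2)],[round(float(np.arctan2(*(W[i]-W[i-1])[1::-1])),3) for i in range(2)])
# handle triangulation with w3 pose unknown now: use yaw/pose from record
H=np.array([.6405,-.2936,.102]);u=np.array([.976,-.218,0]);v=np.array([.218,.976,0])
for q in [(227.5,168.5),(231.2,166.1),(235.5,163.5)]:
  o,d=ray(S,*q)
  # intersect with plane u = -.0215 (knee at 13.5-14.3deg)
  t=((H-o)@u-.0215)/(d@u); X=o+t*d; print('side plane',X.round(4),'v',((X-H)@v).round(4))
# dark handle in this wrist view?
print('handle in wrist', [proj(P,H-.022*u+k*v+[0,0,.051]).round(0).tolist() for k in (.14,.165,.19)])
E
```

```text
t 28.1 pos [ 0.5309 -0.2327  0.2499] yaw_y -1.79 F [ 0.6 -0.5 -0.7] M [-0.01 -0.01  0.01] w 55.2 g 0.0 q [ 0.39  0.31 -0.11  1.77  0.04  1.07 -1.52]
theta 0.9088962735555505
expect [259.43417157 161.08575757]
[133.5 281.9] [41.6 10.8] [ 0.4013 -0.0267  0.041 ] [np.float64(0.0574), np.float64(0.0174)] [0.569, -0.885]
[353.5 183.5] [33. 65.] [ 0.4771 -0.3386  0.041 ] [np.float64(0.0425), np.float64(0.078)] [-0.154, -1.79]
[259.5 188.5] [43. 29.] [ 0.4956 -0.2249  0.041 ] [np.float64(0.0559), np.float64(0.0348)] [-0.235, -1.79]
[ 28. 214.] [118.  56.] [0.5217 0.0707 0.041 ] [np.float64(0.1693), np.float64(0.0662)] [-0.492, -1.79]
[461.   15.5] [31. 22.] [ 0.6342 -0.4681  0.041 ] [np.float64(0.0287), np.float64(0.0223)] [-0.018, -1.79]
side plane [ 0.6595 -0.1099  0.1527] v 0.1835
side plane [ 0.654  -0.1346  0.1506] v 0.1581
side plane [ 0.6474 -0.1642  0.1474] v 0.1278
handle in wrist [[117.0, 65.0], [83.0, 65.0], [49.0, 65.0]]
```

>>> arm_command([
  [[30,0,0.3,0.3,1],[30,0,0.5,0.3,1],[30,0,0.5,0.2,1],[30,0,0.4,0,1],[30,0.1,0.3,0,1],[30,0.2,0.1,0,1],[30,0.3,0,0,1],[30,0.3,0,0,1],[30,0.3,0,0,1],[30,0.3,0,0,1]],
])

```text
t: 29.45
eef_pos: [0.62, -0.105, 0.2938]
tool_rot: [-0.0, 0.957, 0.289, -0.001]
contact_force: [0.2, 0.4, 0.4]
gripper_width: 0.35
grasp_force: 0.0
```

>>> arm_command([
  [[30,0.3,0,0,1],[30,0.3,0,0,1],[30,0,0,0,1],[30,0,0,0,1],[30,0,0,0,1],[30,0,0,0,1],[30,0,0,0,1],[30,0,0,0,1],[30,0,0,0,1],[30,0,0,0,0.6]],
])

```text
t: 30.7
eef_pos: [0.6554, -0.105, 0.2937]
tool_rot: [-0.001, 0.779, 0.626, -0.0]
contact_force: [0.7, -0.7, 0.3]
gripper_width: 0.351
grasp_force: 0.0
```

```bash
python3 st.py; python3 - <<'E'
from h import *
a,P=snap('wrist','w6')
H=np.array([.6405,-.2936,.102]);u=np.array([.976,-.218,0]);v=np.array([.218,.976,0])
for al in (7,14,18):
  t=np.radians(al); print(al,[proj(P,H-.04*u+[0,0,-.025]+off*v+.079*(np.sin(t)*u+np.cos(t)*np.array([0,0,1]))).round(1).tolist() for off in (.128,.153,.178)])
x,y=proj(P,H-.021*u+.153*v+[0,0,.05]).astype(int)
g=a.max(2)
print(x,y)
for r in range(max(0,y-24),min(384,y+28),4): print(r,g[r,x-32:x+40:2].tolist())
T=cams.camera_params('top')
for z in (.05,.1,.13): print('supply front',[onz(T,c,135,z).round(3).tolist() for c in (245,287)])
E
```

```text
t 30.7 pos [ 0.6554 -0.105   0.2937] yaw_y -0.217 F [ 0.7 -0.7  0.3] M [-0.01 -0.03 -0.01] w 30.0 g 0.0 q [ 0.37  0.45 -0.43  1.48  0.19  1.25 -0.3 ]
theta 1.4177518906814504
7 [[256.5, 231.6], [256.5, 209.3], [256.5, 185.7]]
14 [[265.7, 230.8], [265.9, 208.6], [266.1, 185.2]]
18 [[270.7, 230.2], [271.1, 208.0], [271.5, 184.7]]
265 207
183 [64, 64, 65, 62, 59, 65, 64, 60, 59, 63, 67, 74, 79, 78, 71, 53, 42, 38, 42, 55, 65, 76, 85, 86, 83, 80, 80, 77, 82, 129, 159, 167, 172, 170, 151, 149]
187 [41, 39, 39, 39, 39, 40, 40, 40, 40, 41, 40, 39, 41, 47, 49, 49, 45, 42, 42, 39, 35, 33, 39, 40, 40, 40, 39, 41, 50, 124, 164, 169, 167, 165, 153, 158]
191 [40, 40, 40, 40, 39, 40, 40, 39, 39, 40, 40, 39, 40, 41, 47, 51, 54, 52, 47, 42, 37, 39, 40, 40, 40, 40, 40, 41, 54, 132, 165, 165, 156, 159, 168, 156]
195 [59, 58, 60, 59, 60, 59, 59, 56, 55, 56, 54, 54, 52, 51, 49, 53, 54, 53, 47, 41, 42, 56, 57, 46, 40, 41, 41, 41, 67, 147, 169, 160, 147, 145, 158, 170]
199 [97, 97, 97, 97, 97, 98, 98, 98, 97, 97, 96, 96, 97, 90, 58, 53, 53, 51, 47, 41, 61, 92, 94, 76, 43, 40, 40, 40, 75, 149, 165, 168, 17
[... 807 characters left out ...]
60, 159, 150, 162, 162, 142]
223 [138, 137, 138, 138, 137, 137, 136, 135, 126, 111, 110, 109, 108, 94, 47, 35, 39, 40, 39, 45, 107, 132, 127, 114, 117, 98, 59, 51, 92, 133, 146, 150, 144, 154, 163, 155]
227 [58, 57, 58, 58, 57, 58, 51, 48, 49, 75, 105, 110, 108, 88, 42, 37, 39, 39, 38, 36, 68, 98, 86, 120, 119, 94, 91, 92, 95, 123, 150, 148, 151, 155, 154, 150]
231 [53, 52, 53, 53, 53, 52, 53, 53, 53, 51, 73, 105, 110, 99, 58, 39, 41, 40, 41, 42, 75, 104, 83, 104, 98, 93, 94, 94, 99, 122, 136, 127, 138, 152, 150, 157]
supply front [[0.728, -0.027, 0.05], [0.73, -0.176, 0.05]]
supply front [[0.714, -0.029, 0.1], [0.715, -0.172, 0.1]]
supply front [[0.705, -0.029, 0.13], [0.706, -0.169, 0.13]]
```

>>> arm_command([
  [[28,0.05,-0.1,0,0],[28,0,-0.09,-0.2,0],[28,0,0,-0.5,0],[28,0,0,-0.5,0],[28,0,0,-0.5,0],[28,0,0,-0.3,0],[28,0,0,-0.2,0],[28,0,0,0,0],[28,0,0,0,0],[28,0,0,0,0]],
])

```text
t: 32.0
eef_pos: [0.6595, -0.1178, 0.1639]
tool_rot: [0.001, 0.781, 0.624, 0.001]
contact_force: [-0.0, 0.1, 0.1]
gripper_width: 0.325
grasp_force: 0.0
```

```bash
python3 st.py
```

```text
t 32.0 pos [ 0.6595 -0.1178  0.1639] yaw_y -0.222 F [-0.   0.1  0.1] M [-0.01  0.04 -0.03] w 27.7 g 0.0 q [ 0.37  0.56 -0.4   1.61  0.25  1.02 -0.34]
theta 1.2933037214454748
```

Clear so far; down 26 mm and close softly.

>>> arm_command([
  [[28,-0.02,0.02,-0.15,0],[28,0,0,-0.15,0],[28,0,0,-0.12,0],[28,0,0,0,0],[0,0,0,0,0],[0,0,0,0,0],[0,0,0,0,0],[0,0,0,0,0],[0,0,0,0,0],[0,0,0,0,0]],
], newtons=30)

```text
t: 33.25
eef_pos: [0.6585, -0.1167, 0.1377]
tool_rot: [0.001, 0.781, 0.624, 0.001]
contact_force: [5.8, -0.5, -5.6]
gripper_width: 0.189
grasp_force: 29.3
```

```bash
python3 st.py; python3 - <<'E'
import numpy as np
# arc about foot from 14deg forward
t=np.radians(np.arange(15,-25,-3)); u=np.array([.976,-.218])
P=np.c_[.079*np.sin(t)[:,None]*u,.079*np.cos(t)]
print((np.diff(P,axis=0)/.06).round(3))
for b in range(14,-21,-4):
  k=np.radians(b);K=79*np.array([np.sin(k),np.cos(k)])
  # pin: intersection circle hinge(40,25) r130 and knee r75.5
  h=np.array([40,25.]);d=h-K;D=np.linalg.norm(d);a=(75.5**2-130**2+D*D)/2/D;hh=np.sqrt(max(0,75.5**2-a*a))
  p=K+a*d/D+hh*np.array([-d[1],d[0]])/D; p2=K+a*d/D-hh*np.array([-d[1],d[0]])/D
  p=max(p,p2,key=lambda q:q[1]); th=np.arctan2(p[1]-25,40-p[0]); x=-K/79; z=np.array([-x[1],x[0]]); print(b,'theta',th.round(3),'z',((p-K)@z).round(1))
E
```

```text
t 33.25 pos [ 0.6585 -0.1167  0.1377] yaw_y -0.222 F [ 5.8 -0.5 -5.6] M [-0.11 -1.12  0.01] w 16.1 g 29.3 q [ 0.36  0.59 -0.4   1.63  0.26  0.97 -0.35]
theta 1.1513634054554704
[[-0.065  0.015  0.016]
 [-0.066  0.015  0.013]
 [-0.067  0.015  0.009]
 [-0.067  0.015  0.005]
 [-0.067  0.015  0.002]
 [-0.067  0.015 -0.002]
 [-0.067  0.015 -0.005]
 [-0.067  0.015 -0.009]
 [-0.066  0.015 -0.013]
 [-0.065  0.015 -0.016]
 [-0.065  0.014 -0.02 ]
 [-0.063  0.014 -0.023]
 [-0.062  0.014 -0.026]]
14 theta 1.345 z -26.1
10 theta 1.403 z -8.6
6 theta 1.409 z 2.9
2 theta 1.396 z 12.0
-2 theta 1.373 z 19.8
-6 theta 1.343 z 26.5
-10 theta 1.309 z 32.4
-14 theta 1.272 z 37.7
-18 theta 1.232 z 42.5
```

>>> arm_command([
  [[0,-0.03,0.01,0.01,0],[0,-0.06,0.02,0.01,0],[0,-0.06,0.01,0.01,0],[0,-0.07,0.02,0,0],[0,-0.07,0.01,0,0],[0,-0.07,0.02,0,0],[0,-0.06,0.01,-0.01,0],[0,0,0,0,0],[0,0,0,0,0],[0,0,0,0,0]],
])

```text
t: 34.5
eef_pos: [0.6353, -0.1113, 0.1416]
tool_rot: [0.003, 0.781, 0.624, 0.002]
contact_force: [3.6, -2.0, 6.0]
gripper_width: 0.189
grasp_force: 29.4
```

```bash
python3 st.py
```

```text
t 34.5 pos [ 0.6353 -0.1113  0.1416] yaw_y -0.223 F [ 3.6 -2.   6. ] M [-0.44 -1.17  0.01] w 16.1 g 29.4 q [ 0.37  0.55 -0.41  1.69  0.26  0.94 -0.36]
theta 0.8558112083246953
```

>>> arm_command([
  [[0,-0.03,0.01,0,0],[0,-0.03,0.01,0,0],[0,0,0,0,0],[0,0,0,0,0],[28,0,0,0,0],[28,0,0,0,0],[28,0,0,0,0],[28,0,0,0.1,0],[28,0,0,0.3,0],[28,0,0,0.5,0]],
])

```text
t: 35.75
eef_pos: [0.6284, -0.1093, 0.1937]
tool_rot: [-0.001, 0.781, 0.624, -0.0]
contact_force: [0.0, -0.2, -0.2]
gripper_width: 0.328
grasp_force: 0.0
```

```bash
python3 st.py; python3 - <<'E'
from h import *
H=np.array([.6405,-.2936,.102]);u=np.array([.976,-.218,0]);v=np.array([.218,.976,0])
s,S=snap('side','s7'); g=s.max(2)[155:180,222:262]; m=(g<60).astype(np.uint8); n,l,st,c=cv2.connectedComponentsWithStats(m)
for i in range(1,n):
  if st[i,4]>15: print(st[i],c[i]+[222,155])
for al in (-12,-8,-4,0,6): 
  t=np.radians(al); print(al,proj(S,H-.04*u+[0,0,-.025]+.155*v+.079*(np.sin(t)*u+np.cos(t)*np.array([0,0,1]))).round(1))
E
```

```text
t 35.75 pos [ 0.6284 -0.1093  0.1937] yaw_y -0.222 F [ 0.  -0.2 -0.2] M [-0.    0.02 -0.01] w 28.0 g 0.0 q [ 0.38  0.49 -0.42  1.66  0.22  1.04 -0.33]
theta 1.0910997075401372
[12  8 10  9 46] [238.19565217 166.95652174]
[35 17  5  6 18] [259.72222222 175.05555556]
-12 [240.7 166.5]
-8 [239.3 166. ]
-4 [237.8 165.5]
0 [236.4 165.2]
6 [234.2 164.9]
```

>>> arm_command([
  [[40,0,0,0.7,0],[40,0,0.1,0.9,0],[40,0,0,0.9,0],[40,0,0,0.9,0],[40,-0.1,-0.4,0.2,0],[40,-0.2,-0.7,0,0],[40,-0.2,-0.8,0,0],[40,-0.1,-0.7,0,0],[40,0,-0.4,0,0],[40,0,0,0,0]],
])

```text
t: 37.05
eef_pos: [0.5927, -0.2848, 0.409]
tool_rot: [0.0, 0.782, 0.623, 0.0]
contact_force: [0.2, 0.3, -0.2]
gripper_width: 0.469
grasp_force: 0.0
```

```bash
python3 st.py; python3 - <<'E'
from h import *
H=np.array([.6405,-.2936,.102]);u=np.array([.976,-.218,0]);v=np.array([.218,.976,0])
a,P=snap('wrist','w8'); s,S=snap('side','s8')
Z=np.array([0,0,1])
for th in (1.25,1.3,1.35,1.4): print(th,[proj(P,H+k*v+.242*(-np.cos(th+.025)*u+np.sin(th+.025)*Z)).round(1).tolist() for k in (-.04,0,.05)],'side lid corner',proj(S,H+.12*v+.2*(-np.cos(th)*u+np.sin(th)*Z)).round(1))
for k in (0.04,0,-.03):
  x,y=proj(P,H+k*v+.242*(-np.cos(1.365)*u+np.sin(1.365)*Z)).astype(int)
  if 0<=y<384: print(y,x-40,a[y,x-40:x+44:2].max(1).tolist())
E
```

```text
t 37.05 pos [ 0.5927 -0.2848  0.409 ] yaw_y -0.225 F [ 0.2  0.3 -0.2] M [ 0.04 -0.   -0.01] w 40.1 g 0.0 q [ 0.61  0.38 -0.37  1.33  0.13  1.46  0.02]
theta 1.3958643765664773
1.25 [[233.5, 243.9], [231.7, 198.0], [229.2, 132.8]] side lid corner [245.9 124.5]
1.3 [[247.6, 245.8], [246.7, 199.4], [245.3, 133.4]] side lid corner [243.2 123.2]
1.35 [[262.3, 247.4], [262.2, 200.6], [262.0, 133.9]] side lid corner [240.6 122.1]
1.4 [[277.4, 248.7], [278.2, 201.6], [279.3, 134.2]] side lid corner [237.9 121.2]
147 218 [40, 41, 41, 41, 38, 43, 51, 55, 55, 56, 56, 55, 55, 59, 107, 148, 164, 174, 179, 170, 152, 143, 150, 149, 148, 148, 147, 143, 113, 105, 104, 104, 105, 104, 105, 105, 106, 106, 105, 105, 107, 135]
200 219 [175, 174, 175, 175, 175, 175, 176, 176, 176, 176, 176, 176, 174, 173, 188, 209, 210, 187, 180, 166, 161, 197, 203, 203, 201, 200, 184, 124, 105, 105, 105, 105, 106, 105, 106, 106, 106, 104, 108, 153, 197, 193]
235 219 [207, 198, 193, 210, 220, 221, 207, 177, 191, 212, 220, 216, 206, 202, 203, 218, 224, 219, 204, 174, 166, 198, 203, 203, 204, 199, 166, 113, 106, 105, 104, 105, 106, 106, 106, 105, 165, 221, 213, 182, 129, 94]
```

>>> arm_command([
  [[40,-0.06,0.03,0,0],[40,0,0,-0.4,0],[40,0,0,-0.5,0],[40,0,0,-0.4,0],[40,0,0,-0.14,0],[40,0,0,0,0],[0,0,0,0,0],[0,0,0,0,0],[0,0,0,0,0],[0,0,0,0,0]],
], newtons=40)

```text
t: 38.4
eef_pos: [0.5898, -0.2816, 0.3238]
tool_rot: [0.001, 0.781, 0.624, 0.001]
contact_force: [-0.5, 0.2, 5.9]
gripper_width: 0.1
grasp_force: 39.2
```

```bash
python3 st.py; python3 - <<'E'
import numpy as np
u=np.array([.976,-.218]);R=.242
a=np.r_[np.arange(1.325,-.01,-.05),0];a0=.025
P=np.c_[-np.cos(a+a0)[:,None]*R*u, np.sin(a+a0)*R]
for x,d in zip(a[1:],np.diff(P,axis=0)/.06): print(round(x,3),d.round(2))
E
```

```text
t 38.4 pos [ 0.5898 -0.2816  0.3238] yaw_y -0.222 F [-0.5  0.2  5.9] M [ 0.17  0.16 -0.01] w 8.5 g 39.2 q [ 0.62  0.4  -0.37  1.48  0.15  1.29  0.01]
theta 1.32889503083107
1.275 [-0.19  0.04 -0.05]
1.225 [-0.19  0.04 -0.06]
1.175 [-0.19  0.04 -0.07]
1.125 [-0.18  0.04 -0.08]
1.075 [-0.18  0.04 -0.09]
1.025 [-0.17  0.04 -0.1 ]
0.975 [-0.17  0.04 -0.1 ]
0.925 [-0.16  0.04 -0.11]
0.875 [-0.16  0.04 -0.12]
0.825 [-0.15  0.03 -0.13]
0.775 [-0.14  0.03 -0.14]
0.725 [-0.14  0.03 -0.14]
0.675 [-0.13  0.03 -0.15]
0.625 [-0.12  0.03 -0.16]
0.575 [-0.12  0.03 -0.16]
0.525 [-0.11  0.02 -0.17]
0.475 [-0.1   0.02 -0.17]
0.425 [-0.09  0.02 -0.18]
0.375 [-0.08  0.02 -0.18]
0.325 [-0.07  0.02 -0.19]
0.275 [-0.06  0.01 -0.19]
0.225 [-0.05  0.01 -0.19]
0.175 [-0.04  0.01 -0.2 ]
0.125 [-0.03  0.01 -0.2 ]
0.075 [-0.02  0.01 -0.2 ]
0.025 [-0.01  0.   -0.2 ]
0.0 [-0.   0.  -0.1]
```

>>> arm_command([
  [[0,-0.19,0.04,-0.03,0],[0,-0.19,0.04,-0.05,0],[0,-0.19,0.04,-0.07,0],[0,-0.18,0.04,-0.08,0],[0,-0.18,0.04,-0.09,0],[0,-0.17,0.04,-0.1,0],[0,-0.17,0.04,-0.1,0],[0,-0.16,0.04,-0.11,0],[0,-0.16,0.04,-0.12,0],[0,-0.15,0.03,-0.13,0]],
])

```text
t: 39.65
eef_pos: [0.4841, -0.2576, 0.2688]
tool_rot: [-0.0, 0.781, 0.625, 0.0]
contact_force: [3.0, 4.6, -3.7]
gripper_width: 0.097
grasp_force: 40.0
```

```bash
python3 st.py
```

```text
t 39.65 pos [ 0.4841 -0.2576  0.2688] yaw_y -0.222 F [ 3.   4.6 -3.7] M [ 0.97 -0.87 -0.06] w 8.3 g 40.0 q [ 0.7   0.26 -0.39  1.79  0.11  1.11  0.05]
theta 0.821829635309253
```

>>> arm_command([
  [[0,-0.14,0.04,-0.14,0],[0,-0.14,0.04,-0.14,0],[0,-0.13,0.03,-0.15,0],[0,-0.12,0.03,-0.16,0],[0,-0.12,0.03,-0.16,0],[0,-0.11,0.02,-0.17,0],[0,-0.1,0.02,-0.17,0],[0,-0.09,0.02,-0.18,0],[0,-0.08,0.02,-0.18,0],[0,-0.07,0.02,-0.19,0]],
])

```text
t: 40.9
eef_pos: [0.418, -0.2423, 0.1704]
tool_rot: [-0.0, 0.781, 0.624, -0.0]
contact_force: [-1.5, -2.7, -0.7]
gripper_width: 0.098
grasp_force: 39.1
```

```bash
python3 st.py
```

```text
t 40.9 pos [ 0.418  -0.2423  0.1704] yaw_y -0.222 F [-1.5 -2.7 -0.7] M [-0.41  0.07 -0.05] w 8.4 g 39.1 q [ 0.73  0.26 -0.38  2.04  0.13  0.86  0.05]
theta 0.3239377646149198
```

>>> arm_command([
  [[0,-0.06,0.01,-0.19,0],[0,-0.05,0.01,-0.19,0],[0,-0.04,0.01,-0.2,0],[0,-0.03,0,-0.2,0],[0,-0.02,0,-0.2,0],[0,-0.01,0,-0.18,0],[0,0,0,-0.1,0],[0,0,0,0,0],[0,0,0,0,0],[0,0,0,0,0]],
])

```text
t: 42.15
eef_pos: [0.4041, -0.2391, 0.0942]
tool_rot: [-0.002, 0.781, 0.624, -0.001]
contact_force: [-6.1, 2.4, -2.1]
gripper_width: 0.096
grasp_force: 40.4
```

```bash
python3 st.py
```

```text
t 42.15 pos [ 0.4041 -0.2391  0.0942] yaw_y -0.222 F [-6.1  2.4 -2.1] M [ 0.33  1.09 -0.06] w 8.2 g 40.4 q [ 0.7   0.36 -0.35  2.13  0.2   0.68 -0.01]
theta 0.003563697099579561
```

>>> arm_command([
  [[0,-0.02,0,-0.03,0],[0,0,0,-0.03,0],[0,0,0,-0.03,0],[0,0,0,0,0],[0,0,0,0,0],[0,0,0,0,0],[0,0,0,0,0],[0,0,0,0,0],[0,0,0,0,0],[0,0,0,0,0]],
])

```text
t: 43.4
eef_pos: [0.4041, -0.2391, 0.0919]
tool_rot: [-0.001, 0.781, 0.625, -0.001]
contact_force: [-15.3, 7.6, 33.5]
gripper_width: 0.099
grasp_force: 44.3
```

>>> arm_command([
  [[0,0,0,0.03,0],[0,-0.02,0.01,0.02,0],[35,0,0,0,0],[35,0,0,0,0],[35,0,0,0,0],[35,0,0,0.2,0],[35,0,0,0.5,0],[35,0,0,0.7,0],[35,0,0,0.7,0],[35,0,0,0.3,0]],
])

```text
t: 44.65
eef_pos: [0.4051, -0.2399, 0.2407]
tool_rot: [0.002, 0.781, 0.624, 0.001]
contact_force: [-0.1, -0.4, -1.1]
gripper_width: 0.41
grasp_force: 0.0
```

```bash
python3 st.py; python3 - <<'E'
from h import *
s,S=snap('side','s9'); b=cv2.imread('pics/side0.png')
d=cv2.absdiff(s[:,:,::-1].copy(),b).max(2)[130:225,222:325]; print('diff vs start near chest',(d>50).sum())
a,P=snap('top','t9'); b=cv2.imread('pics/top0.png'); d=cv2.absdiff(a[:,:,::-1].copy(),b).max(2); m=(d>60).astype(np.uint8)
n,l,st,c=cv2.connectedComponentsWithStats(m)
for i in range(1,n):
  if st[i,4]>12: print(st[i])
E
```

```text
t 44.65 pos [ 0.4051 -0.2399  0.2407] yaw_y -0.222 F [-0.1 -0.4 -1.1] M [ 0.01 -0.06  0.  ] w 35.0 g 0.0 q [ 0.76  0.15 -0.4   2.    0.07  1.    0.11]
theta 0.5409201127207882
diff vs start near chest 1015
[313 193  57  35 362]
[149 220  21   9  82]
[169 222   7  10  43]
[322 222   6   5  26]
[310 224  28  27 396]
[332 224  12   6  34]
[452 271  38  31 477]
[499 272  13  18 108]
[437 286  16  13  89]
[495 299   4   7  14]
[299 307   5   7  16]
[471 328   7   5  14]
[450 347   6   5  15]
[221 349   6   6  13]
[196 351  14  19  83]
[258 365  23  19 282]
[415 367  30  17 287]
[194 368  11  16  67]
[444 373  10  11  54]
[301 377   7   6  21]
[309 380   6   4  18]
```

```bash
python3 - <<'E'
from h import *
A=cv2.imread('pics/side0.png');B=cv2.imread('pics/s9.png')
d=cv2.absdiff(A,B).max(2)
print('stay region',(d[172:205,230:275]>40).sum(),'lid edge',(d[145:175,230:290]>40).sum(), np.argwhere(d[130:225,222:325]>50).min(0)+[130,222],np.argwhere(d[130:225,222:325]>50).max(0)+[130,222])
# sub-pixel shift of stay/lid front-left corner patch
for r in ((172,205,232,275),(150,195,262,300)):
  a=cv2.cvtColor(A,6)[r[0]:r[1],r[2]:r[3]].astype(float);b=cv2.cvtColor(B,6)[r[0]:r[1],r[2]:r[3]].astype(float);print(cv2.phaseCorrelate(a,b))
E
```

```text
stay region 124 lid edge 477 [130 222] [223 320]
((0.3714308639652728, -0.008471389716980582), 0.8292534001735155)
((-0.43448570934797814, 0.1655279535340206), 0.33225078766728744)
```

>>> arm_command([
  [[0,0,0,0,0],[0,0,0,-0.3,0],[0,0,0,-0.6,0],[0,0,0,-0.6,0],[0,0,0,-0.4,0],[0,0,0,-0.1,0],[0,0,0,-0.06,0],[0,0,0,-0.06,0],[0,0,0,-0.04,0],[0,0,0,0,0]],
])

```text
t: 46.0
eef_pos: [0.4042, -0.2396, 0.1121]
tool_rot: [0.001, 0.781, 0.624, -0.001]
contact_force: [-14.8, 8.2, 49.2]
gripper_width: 0.002
grasp_force: 24.2
```

>>> arm_command([
  [[0,0,0,0.1,0],[0,0,0,0.3,0],[0,0,0,0.6,0],[0,0,0,0.6,0],[0,0,0,0.4,0],[0,0,0,0,0],[0,0,0,0,0],[0,0,0,0,0],[0,0,0,0,0],[0,0,0,0,0]],
])

```text
t: 47.25
eef_pos: [0.4037, -0.2394, 0.2272]
tool_rot: [-0.0, 0.781, 0.624, -0.0]
contact_force: [0.4, -0.5, 0.6]
gripper_width: -0.003
grasp_force: 0.0
```

```bash
python3 st.py; python3 -c "
from station import job
print(job.hand_in())"
```

```text
t 47.25 pos [ 0.4037 -0.2394  0.2272] yaw_y -0.222 F [ 0.4 -0.5  0.6] M [ 0.03  0.02 -0.  ] w -0.2 g 0.0 q [ 0.77  0.17 -0.4   2.01  0.08  0.98  0.1 ]
theta 0.49757436110671427
the job is handed in; nothing more can be done
None
```

I handed the job in at about 47 s: the lid was opened and locked, the pack laid on the chest floor, the stay broken by its handle, and the lid lowered shut by the bar (checked by touch); the hand-in returned no verdict, the pack's final pose was judged only from the floor contact at release, and my final press on the bar reached about 49 N on the wrist.

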